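Start the self-tapping clip screw of a sherd mount

ROBOT

A 6-joint arm with a two-finger parallel gripper is mounted at the origin on the work surface; the furniture and walls round the work are solid. World frame = base frame: x ahead of the robot, y to its left, z up, the work surface at z = 0. Lengths are in mm, angles in rad, forces in N, time in s.
With the tool pointing down it reaches from about 375 to 925 mm from the base axis. Payload 5.7 kg.
Tool frame: the origin (TCP) lies at the very end of the fingers, on their centre line; the grasp point (between the pads) lies 19 mm behind it (bot.hold_point_z is the distance from the TCP to the grasp point, in mm); z points along the fingers, y is the line along which they close (so a half turn about z gives the same grasp; the last joint's range is limited). The gripper opens to 88 mm and grips with 3 to 60 N. Pads are 20 mm wide; open, the fingers measure 115 mm over their backs; the gripper's body (75 mm by 178 mm) begins 61 mm behind the grasp point.
Start: joints at [-1.364, 0.359, 1.51, -0, 1.272, -0.115], TCP at [189.749, -569.173, 222.623] pointing down, gripper open.
Joint ranges: [-2.97, 2.97], [-1.01, 2.36], [0.21, 2.38], [-0.96, 4.11], [0.2, 2.71], [-2.98, 2.98]. Speed limits (rad/s): [2.39, 2.39, 3.14, 3.14, 3.14, 3.14].

INTERFACE

Orientations are given as a rotation vector (axis times angle).
In Python, from workcell import bot gives the robot as it stands.
- The arm moves only by the tool apply_moves, never from a script. Its argument "rows" is a list of rows, each a list of 7 numbers: the turn, a rotation vector about the tool's x, y, z in rad, then the shift along the tool's x, y, z in mm, then the closure, from 0 (fully open) to 1 (shut). A call has 1 to 8 rows; each row shifts and turns the commanded pose from where the row before left it, along the tool's axes as they then stand; what a row does not reach is not made up. A row lasts 1/8 s, in which the tool goes at most 62.5 mm and 10.7 degrees, less where a joint would pass 70% of its speed; a pose out of reach is approached as far as the arm can. A call is refused whole if a number of a shift passes 62.5 or a number of a turn 0.188, either way. A call with a gripper value outside its range is refused whole. The fingers move at their own pace and stop on an object; the grip force is fixed at half the most. Time passes only in rows, so rows that do not move let the fingers close. It gives the time, the measured TCP pose, the force, the opening and the grip force at its end, in the units of the state.
- bot.get_obs(): the state, without advancing time (a new reading comes with each control period).
- bot.snapshot(name): name is "scene" or "top" or "wrist"; returns the picture (480x640x3 uint8, blue, green, red); there is no depth.
- bot.get_calibration(name): a dict with "K" (3x3 intrinsics, pixels), "R" (3x3) and "t" (3): a world point X has camera coordinates R X + t. Camera axes: x right, y down, z forward; pixel columns grow to the right and rows downward; lengths in mm; the calibration is good to about 2 mm. A picture is of the moment at which its call begins: read the wrist's pose just before it. get_calibration takes no time and is no camera call; for the wrist camera it gives the pose at the moment of the call.
- bot.finish_job(): hands the job in; it is judged then, once.
The state is a dict: "time": time; "joints": joint angles; "qvel": joint speeds; "joint_efforts": joint torques, N m; "tcp_pos": TCP position; "ee_rot": TCP orientation; "force": force on the tool from outside, world axes, zero at the start; "ft_torque": the same for the moment, N m; "finger_gap": finger opening in mm; "grip_force": force on a finger pad.
Only numpy, scipy, OpenCV 4.12 (cv2) and the standard library are available. Lean on these libraries where they do the work, as an engineer would, in place of code of your own. Each camera call takes 0.05 s, during which the arm holds its last target. There are 200 camera calls.

TASK

Take the bare-steel self-tapping screw from the grey stand, stand it in the hole of the brass clip on the wooden mount, press it down until the plug inside bottoms, and start it: push firmly (about 15 to 18 N, never as much as 25 N) while turning it clockwise, until it has cut at least half a turn of thread. Then let go, leaving the screw upright in the hole, and do not disturb the blue-headed screw, the brown vial or the needle.

Things in the scene. Friction and masses are not known exactly. Their poses are not given: they have to be found in the camera images.
- screw_head (a point): centre of the head of the bare-steel self-tapping screw. Square head 14 x 14 mm, 30 mm high (flats across this frame's x and y, z up along the screw); below it a collar 15 mm wide, 4 mm high, then the shank 8 mm thick, 40 mm long. The point lies 59 mm above the tip, 15 mm below the head's top. Weighs about 60 g; begins upright in the stand, collar on the stand's top
- screw_tip (a point): the lower, tapered round end of that screw's shank, on its axis; z as the screw
- spare_head (a point): centre of the head of a spare machine screw of the same size with a blue head, in the stand's other hole; leave it alone
- stand: fixed grey block, 50 (x) x 120 (y) x 55 mm, origin at the centre of its underside, with two vertical holes 9.5 mm wide, 35 mm either side of its centre along its y; one holds the steel screw, the other the spare (either way round)
- mount: fixed hardwood block, 130 (x) x 80 (y) x 45 mm, origin at the centre of its underside; a 3 mm brass clip lies on it and a glass sherd up to 16 mm high stands on the half towards its +x
- pilot (a point): centre of the mouth of the vertical pilot hole, 9.5 mm wide with a small chamfer, in the top face of the brass clip, 48 mm above the table. Hidden in the hole sits a nylon plug that the screw must cut into. Pushed with about 4 N it slides down until it bottoms, its top then 18 to 30 mm below this point (up to 8 mm higher at first); once bottomed it gives about 1 mm for each 10 N
- thread (a joint): thread cut so far, rad: 0 at first (pi is half a turn). It grows when the screw is turned clockwise seen from above with its tip pressed on the plug by 9 to 13 N or more (the turning takes about 0.03 N m); with less push the screw spins idly. The screw sinks 5 mm per turn cut, so the push must follow it down. Turning back under push undoes it
- amber: brown glass vial with white cap, 38 mm wide and 67 mm high, standing; origin at the centre of its underside; leave it alone
- needle: needle in a wooden handle, 117 mm long and 8 mm thick, lying; leave it alone
Things that resemble listed ones, but are neither listed nor needed, are in the scene too. What is shaped like the part that bears screw_head but green or orange is not meant. There is more than one size of the mount; the job needs the larger.

How it is judged:
By the outcome, as a careful person would: the job done as asked, in the order asked, and still so for the second after the job is handed in, with the robot touching nothing.
It also fails if it takes over 72 s, if anything falls off the work surface, if the arm or the gripper's body presses on something with over 40 N, if the wrist force passes 120 N, or if a joint passes its speed limit or range.

## Working session

There is one attempt and no reset: what is moved stays moved. The work goes in short steps, Python scripts to look and compute and a tool call to move; the robot and the scene stay as the last step left them, time stands still between calls to the robot, and variables do not carry over. Pictures are saved under pics/ and viewed, at most 10 in all, crops included, and the job is handed in when it is done.

Besides the shell and the picture viewer there is one more tool, called as name([rows], argument=value, ...), one row to a line, values as JSON. apply_moves: Moves the arm, as the interface text tells. Its arguments: {"type":"object","properties":{"rows":{"type":"array"}},"required":["rows"]}

```bash
mkdir -p pics; python3 - <<'E'
from workcell import bot
import cv2,numpy as np
for n in("scene","top"):
    im=bot.snapshot(n); cv2.imwrite(f"pics/{n}0.png",im); c=bot.get_calibration(n); print(n,np.round(c["K"],1).tolist(),np.round(c["R"],3).tolist(),np.round(c["t"],1))
o=bot.get_obs(); print(o, bot.hold_point_z)
E
```

```text
scene [[616.1, 0.0, 314.5], [0.0, 616.1, 239.5], [0.0, 0.0, 1.0]] [[-0.804, -0.594, -0.026], [-0.226, 0.345, -0.911], [0.55, -0.727, -0.412]] [492.9 152.  834.5]
top [[445.8, 0.0, 316.1], [0.0, 445.8, 234.7], [0.0, 0.0, 1.0]] [[0.009, -1.0, -0.027], [-0.997, -0.007, -0.081], [0.081, 0.027, -0.996]] [ 87.7 560.2 877.8]
{'time': 0.1, 'joints': array([-1.36408550e+00,  3.59428851e-01,  1.51133066e+00, -1.35487674e-05,
        1.27247993e+00, -1.15122965e-01]), 'qvel': array([ 0.00264364, -0.00096763, -0.00188436,  0.0007926 , -0.00085649,
       -0.00205009]), 'joint_efforts': array([-5.65088867e-04, -5.16359997e+01, -2.71405470e+01,  6.74601342e-02,
        2.77109526e-02, -3.59334706e-05]), 'tcp_pos': array([ 189.63047021, -568.58973033,  221.89363935]), 'ee_rot': array([-3.09938152e+00, -5.03099130e-01,  1.38660574e-04]), 'force': array([0.37749113, 0.24234746, 0.13255919]), 'ft_torque': array([ 0.01261711,  0.01299161, -0.00824154]), 'grip_force': 0.0, 'finger_gap': 87.54924118400967} 18.700000000000003
```

View pics/scene0.png

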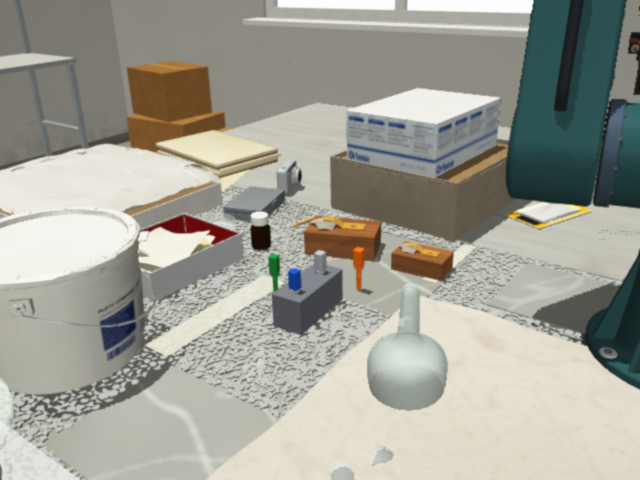

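View pics/top0.png

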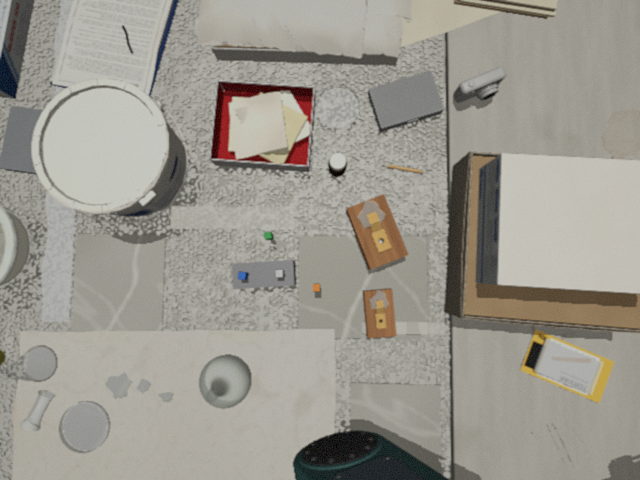

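The top view shows the steel head at (280,274), blue at (242,276), the larger mount at about (377,233) with its hole at (381,240), the vial at (337,163) and the needle at (405,168). The sherd is at (372,212).

```bash
cat > h.py <<'E'
from workcell import bot
import cv2,numpy as np
from scipy.spatial.transform import Rotation as Ro
def ray(c,uv,z):
    d=c["R"].T@np.linalg.solve(c["K"],[uv[0],uv[1],1]); o=-c["R"].T@c["t"]
    return o+d*(z-o[2])/d[2]
def proj(c,X):
    p=c["K"]@(c["R"]@np.asarray(X,float)+c["t"]); return p[:2]/p[2]
def comp(mask,lo=15):
    n,l,s,c=cv2.connectedComponentsWithStats(mask.astype(np.uint8))
    return [(s[i,4],np.round(c[i],1),l==i) for i in range(1,n) if s[i,4]>=lo]
E
python3 - <<'E'
from h import *
im=cv2.imread("pics/top0.png"); c=bot.get_calibration("top")
g=lambda uv,z:np.round(ray(c,uv,z),1)
hsv=cv2.cvtColor(im,cv2.COLOR_BGR2HSV)
roi=im[255:295,225:300].astype(int)
m=(roi.mean(2)>150)
for a,b,_ in comp(m): print("bright",a,b+[225,255],g(b+[225,255],89))
m=(roi[:,:,0]-roi[:,:,2]>60)
for a,b,_ in comp(m): print("blue",a,b+[225,255],g(b+[225,255],89))
m=(roi.mean(2)<125)&(roi.max(2)-roi.min(2)<40)
for a,b,k in comp(m,300):
    r=cv2.minAreaRect(np.argwhere(k)[:,::-1].astype(np.float32)); print("stand",a,r,[g(p+[225,255],55) for p in cv2.boxPoints(r)])
roi=im[185:280,335:420].astype(int)
m=(roi[:,:,2]-roi[:,:,0]>45)
for a,b,k in comp(m,500):
    r=cv2.minAreaRect(np.argwhere(k)[:,::-1].astype(np.float32)); print("mount",a,r,[g(p+[335,185],45) for p in cv2.boxPoints(r)])
print("hole",g((381,240),48),"box edge",g((468,155),100),g((468,318),100),"vial",g((337,160),67),"needle",g((388,166),4),g((423,171),4),"sherd",g((372,212),55),"orange",g((317,288),70),"green",g((268,236),70))
cr=cv2.resize(im[180:310,220:430],None,fx=3.6,fy=3.6,interpolation=cv2.INTER_CUBIC)
cv2.imwrite("pics/crop0.png",cr)
print(Ro.from_rotvec(bot.get_obs()["ee_rot"]).as_matrix().round(3))
w=bot.get_calibration("wrist");print(w["K"],(-w["R"].T@w["t"]).round(1),w["R"].round(2))
E
```

```text
bright 576 [241.2 270.2] [486.5 230.   89. ]
bright 65 [287.9 257.2] [511.5 142.7  89. ]
bright 21 [297.4 272.2] [483.7 124.6  89. ]
bright 49 [278.7 272.9] [482.1 159.5  89. ]
bright 113 [270.7 292.1] [446.3 173.9  89. ]
bright 22 [295.4 291.4] [448.1 127.8  89. ]
blue 58 [241.9 275.4] [476.8 228.5  89. ]
mount 2275 ((41.70690155029297, 46.51723861694336), (65.73614501953125, 41.03866958618164), 68.19859313964844) [array([609.9,  33.8,  45. ]), array([640.8, -41.5,  45. ]), array([520.2, -88.8,  45. ]), array([489.8, -14.4,  45. ])]
hole [547.9 -35.9  48. ] box edge [ 704.  -191.6  100. ] [ 404. -186.  100.] vial [702.3  51.4  67. ] needle [705.7 -56.1   4. ] [ 695.4 -128.5    4. ] sherd [602.1 -17.7  55. ] orange [454.1  88.2  70. ] green [552.5 183.4  70. ]
[[ 0.949  0.316 -0.   ]
 [ 0.316 -0.949  0.002]
 [ 0.    -0.002 -1.   ]]
[[399.68059901   0.         317.32460197]
 [  0.         399.68059901 239.19766677]
 [  0.           0.           1.        ]] [ 257.3 -546.5  384.4] [[ 0.32 -0.95 -0.  ]
 [-0.92 -0.31  0.26]
 [-0.25 -0.08 -0.97]]
```

View pics/crop0.png

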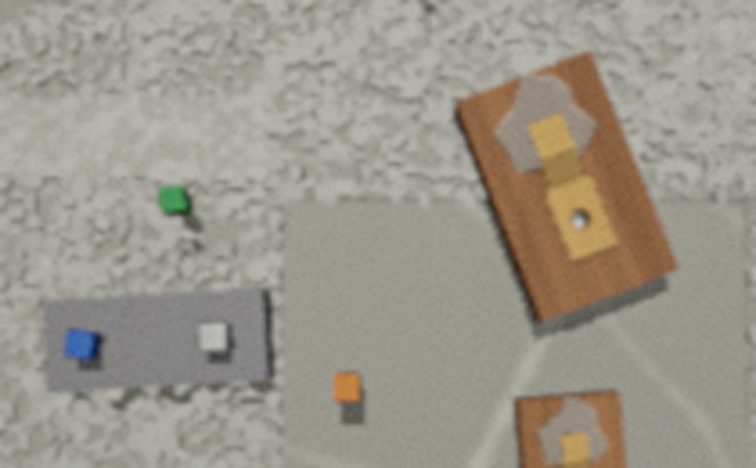

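Crop: the steel head is at about (279.4,273.6) in the full picture, giving roughly (481,158). The stand lies nearly along world y, and the hole is at (580,219) in the crop. I'll rise while turning the tool x to world +y, then cross.

apply_moves([
  [0, 0, -0.156, 0, 0, -22, 0],
  [0, 0, -0.156, 0, 0, -22, 0],
  [0, 0, -0.156, 0, 0, -22, 0],
  [0, 0, -0.156, 0, 0, -22, 0],
  [0, 0, -0.156, 0, 0, -22, 0],
  [0, 0, -0.156, 0, 0, -22, 0],
  [0, 0, -0.156, 0, 0, -22, 0],
  [0, 0, -0.156, 0, 0, -22, 0.4],
])

```text
time: 1.1
tcp_pos: [189.7, -568.8, 398.8]
ee_rot: [-2.216, -2.225, -0.001]
force: [0.2, -0.1, 0.0]
finger_gap: 81.2
grip_force: 0.0
```

apply_moves([
  [0, 0, 0, 52, 21, 0, 0.4],
  [0, 0, 0, 52, 21, 0, 0.4],
  [0, 0, 0, 52, 21, 0, 0.4],
  [0, 0, 0, 52, 21, 0, 0.4],
  [0, 0, 0, 52, 21, 0, 0.4],
  [0, 0, 0, 52, 21, 0, 0.4],
  [0, 0, 0, 52, 21, 0, 0.4],
  [0, 0, 0, 52, 21, 0, 0.4],
])

```text
time: 2.1
tcp_pos: [358.3, -151.5, 398.5]
ee_rot: [-2.223, -2.22, -0.0]
force: [0.4, -0.4, -1.2]
finger_gap: 52.3
grip_force: 0.0
```

apply_moves([
  [0, 0, 0, 52, 21, 0, 0.4],
  [0, 0, 0, 52, 21, 0, 0.4],
  [0, 0, 0, 52, 21, 0, 0.4],
  [0, 0, 0, 52, 21, 0, 0.4],
  [0, 0, 0, 52, 21, 0, 0.4],
  [0, 0, 0, 52, 21, 0, 0.4],
  [0, 0, 0, 0, 0, 50, 0.4],
  [0, 0, 0, 0, 0, 50, 0.4],
])

```text
time: 3.1
tcp_pos: [484.7, 159.5, 297.4]
ee_rot: [2.22, 2.222, 0.001]
force: [-0.3, -0.1, -1.1]
finger_gap: 53.0
grip_force: 0.0
```

apply_moves([
  [0, 0, 0, 0, -2, 55, 0.4],
  [0, 0, 0, 0, -2, 55, 0.4],
  [0, 0, 0, 0, 0, 0, 0.4],
])

```text
time: 3.48
tcp_pos: [476.4, 157.8, 185.1]
ee_rot: [-2.218, -2.216, 0.013]
force: [-0.5, -0.0, -0.3]
finger_gap: 52.9
grip_force: 0.0
```

```bash
python3 - <<'E'
from h import *
c=bot.get_calibration("wrist"); im=bot.snapshot("wrist"); cv2.imwrite("pics/w1.png",im)
import pickle; pickle.dump(c,open("w1.pkl","wb"))
o=bot.get_obs(); print(o["tcp_pos"],o["joints"].round(3)); print(proj(c,[481,158,89]),proj(c,[477,228,89]))
E
```

```text
[479.08939563 158.28073512 187.81352197] [0.182 0.262 1.753 0.    1.131 0.183]
[324.6369447  240.48872625] [318.75476463 132.37393337]
```

View pics/w1.png

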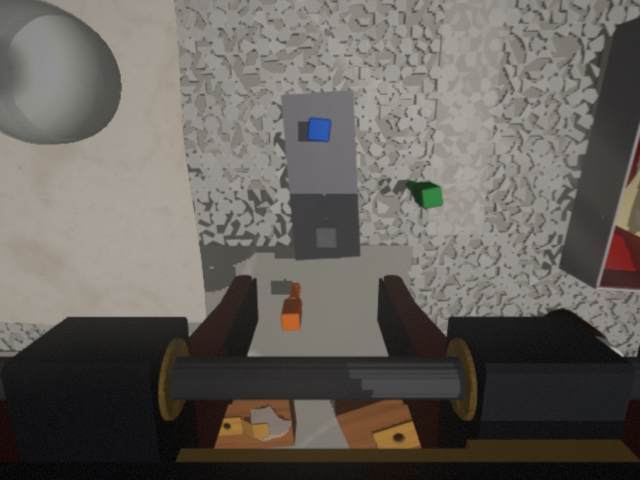

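The wrist view shows the steel head in shade at about (326,237) and the blue head at (319,129). The orange decoy is at (291,315). Measuring the head's square precisely.

```bash
python3 - <<'E'
from h import *
import pickle
im=cv2.imread("pics/w1.png"); c=pickle.load(open("w1.pkl","rb"))
r=im[220:258,308:346].astype(int).mean(2)
for row in r[::2,::2].astype(int): print(*row)
bg=np.median(r)
m=(r>bg+12)
for a,b,k in comp(m,60):
    q=cv2.minAreaRect(np.argwhere(k)[:,::-1].astype(np.float32)); uv=np.array(q[0])+[308,220]; print(a,q,uv,ray(c,uv,89).round(1))
bl=im[110:150,300:340].astype(int); m=bl[:,:,0]-bl[:,:,2]>60
for a,b,k in comp(m,60):
    q=cv2.minAreaRect(np.argwhere(k)[:,::-1].astype(np.float32)); uv=np.array(q[0])+[300,110]; print("blue",a,q,uv,ray(c,uv,89).round(1))
for uv in((283,96),(352,91),(295,259),(359,255)): print(ray(c,uv,55).round(1))
E
```

```text
63 63 63 64 61 62 63 62 62 61 60 60 58 62 61 63 63 64 60
65 65 65 65 59 64 62 62 61 60 60 62 61 59 61 63 63 65 63
63 62 64 63 60 62 63 61 59 62 63 61 62 60 62 64 62 63 65
63 64 63 61 61 64 62 62 64 62 63 62 62 62 60 63 63 64 64
62 64 64 62 65 73 73 77 76 78 78 78 81 79 65 61 64 63 64
63 63 64 63 77 86 87 87 89 90 86 88 87 86 69 64 64 63 64
63 62 64 64 78 87 89 88 87 88 87 87 87 86 70 62 61 64 63
63 65 63 63 75 88 90 90 87 87 88 88 89 86 70 63 64 63 62
63 62 63 62 75 90 89 89 89 87 89 88 87 85 71 64 64 61 63
64 63 65 65 74 89 90 90 90 89 89 88 88 86 71 63 64 61 62
64 63 64 65 71 87 88 89 90 89 91 88 88 86 71 63 64 62 64
64 63 62 63 72 86 88 88 90 89 90 89 90 86 73 64 62 65 64
63 63 66 61 71 87 89 88 88 89 88 90 88 89 74 64 63 63 63
63 63 64 63 69 84 86 85 85 85 85 89 86 85 71 62 62 62 65
63 64 61 59 64 65 65 65 61 62 64 63 62 63 63 63 64 65 63
64 61 62 63 64 63 63 63 62 63 63 63 65 59 64 64 62 63 63
64 62 63 64 63 63 62 63 63 63 63 64 65 64 62 63 62 64 63
63 63 62 62 60 64 62 62 62 63 64 62 64 65 63 63 60 62 66
64 64 63 63 62 62 64 63 64 64 64 63 65 64 63 63 65 68 72
364 ((17.5, 17.5), (19.0, 19.0), 90.0) [325.5 237.5] [481.6 160.1  89. ]
blue 475 ((18.68902587890625, 19.298782348632812), (21.534149169921875, 22.307170867919922), 6.340191841125488) [318.68902588 129.29878235] [477.  229.9  89. ]
[452.  252.2  55. ]
[499.6 255.4  55. ]
[458.6 133.9  55. ]
[507.6 137.3  55. ]
```

apply_moves([
  [0, 0, -0.05, 1, 2.5, 40, 0.4],
  [0, 0, 0, 0, 0, 40, 0.4],
  [0, 0, 0, 0, 0, 30, 0.4],
  [0, 0, 0, 0, 0, 15, 0.4],
  [0, 0, 0, 0, 0, 0, 0.4],
  [0, 0, 0, 0, 0, 0, 0.4],
])

```text
time: 4.28
tcp_pos: [484.6, 159.9, 65.3]
ee_rot: [2.165, 2.274, 0.004]
force: [-0.6, 0.2, -0.1]
finger_gap: 52.5
grip_force: 0.0
```

apply_moves([
  [0, 0, 0, 0, 0, 0, 0.6],
  [0, 0, 0, 0, 0, 0, 0.7],
  [0, 0, 0, 0, 0, 0, 0.8],
  [0, 0, 0, 0, 0, 0, 0.9],
  [0, 0, 0, 0, 0, 0, 1],
  [0, 0, 0, 0, 0, 0, 1],
  [0, 0, 0, 0, 0, 0, 1],
])

```text
time: 5.15
tcp_pos: [482.3, 159.5, 63.7]
ee_rot: [-2.166, -2.275, 0.001]
force: [-3.0, -1.5, 5.6]
finger_gap: 13.8
grip_force: 30.0
```

apply_moves([
  [0, 0, 0, 0, 0, -10, 1],
  [0, 0, 0, 0, 0, -25, 1],
  [0, 0, 0, 0, 0, -40, 1],
  [0, 0, 0, 0, 0, -36, 1],
  [0, 0, 0, -36, 27, 0, 1],
  [0, 0, 0, -36, 27, 0, 1],
  [0, 0, 0, -36, 27, 0, 1],
  [0, 0, 0, -35, 26, 0, 1],
])

```text
time: 6.15
tcp_pos: [598.5, 20.6, 175.4]
ee_rot: [2.166, 2.274, 0.002]
force: [0.3, 1.5, -1.4]
finger_gap: 13.9
grip_force: 30.0
```

apply_moves([
  [0, 0, -0.185, 0, 0, 0, 1],
  [0, 0, -0.185, 0, 0, 0, 1],
  [0, 0, -0.185, 0, 0, 0, 1],
  [0, 0, -0.185, 0, 0, 0, 1],
  [0, 0, -0.185, 0, 0, 0, 1],
  [0, 0, -0.185, 0, 0, 0, 1],
  [0, 0, -0.185, 0, 0, 0, 1],
  [0, 0, -0.185, 0, 0, 0, 1],
])

```text
time: 7.15
tcp_pos: [597.5, 21.8, 175.2]
ee_rot: [0.056, 3.14, -0.0]
force: [0.2, 0.8, -1.7]
finger_gap: 13.6
grip_force: 30.0
```

apply_moves([
  [0, 0, -0.185, 0, 0, 0, 1],
  [0, 0, -0.185, 0, 0, 0, 1],
  [0, 0, -0.185, 0, 0, 0, 1],
  [0, 0, -0.185, 0, 0, 0, 1],
  [0, 0, -0.18, 0, 0, 0, 1],
  [0, 0, 0, 0, 0, 0, 1],
  [0, 0, 0, 0, 0, 0, 1],
])

```text
time: 8.02
tcp_pos: [597.1, 21.9, 174.9]
ee_rot: [-1.33, 2.845, -0.0]
force: [-0.5, 0.2, -0.9]
finger_gap: 13.9
grip_force: 30.0
```

```bash
python3 - <<'E'
from h import *
c=bot.get_calibration("wrist"); o=bot.get_obs(); im=bot.snapshot("wrist"); cv2.imwrite("pics/w2.png",im)
import pickle; pickle.dump(c,open("w2.pkl","wb"))
print(o["tcp_pos"],o["joints"].round(3),Ro.from_rotvec(o["ee_rot"]).as_matrix().round(3).tolist()); print(proj(c,[548,-36,48]),proj(c,o["tcp_pos"]-[0,0,49]))
E
```

```text
[597.11509961  21.90278385 174.91659395] [-0.079  0.4    1.573  0.     1.168 -2.524] [[-0.641, -0.767, 0.001], [-0.767, 0.641, 0.0], [-0.0, -0.0, -1.0]]
[318.86125381 123.58927504] [318.10885408 262.66280652]
```

View pics/w2.png

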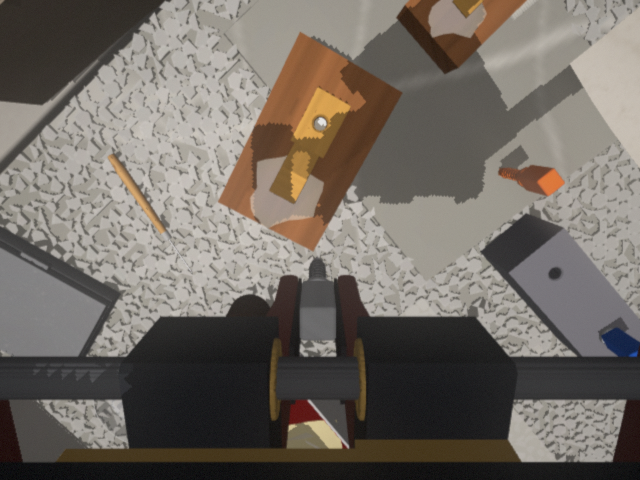

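The wrist view shows the screw held upright, with its tip at about (318,261), and the hole at about (320,123). I'll refine both.

```bash
python3 - <<'E'
from h import *
import pickle
im=cv2.imread("pics/w2.png"); c=pickle.load(open("w2.pkl","rb"))
r=im[108:140,304:338]; sat=cv2.cvtColor(r,cv2.COLOR_BGR2HSV)[:,:,1]
m=sat<90
for a,b,k in comp(m,20):
    q=cv2.minEnclosingCircle(np.argwhere(k)[:,::-1].astype(np.float32)); uv=b+[304,108]; print("hole",a,uv,q,ray(c,uv,48).round(1))
print(sat[::2,::2])
t=im[252:285,300:338].astype(int).mean(2)
for i in range(0,30,3): print(252+i,*t[i,::2].astype(int))
E
```

```text
hole 138 [320.1 123.2] ((16.026315689086914, 15.3421049118042), 6.658047676086426) [547.2 -35.6  48. ]
[[154 156 156 158 160 159 158 158 158 158 157 158 159 159 160 160 161]
 [153 158 157 158 159 159 158 161 161 158 156 158 159 159 160 161 158]
 [154 159 158 156 160 157 161 158 158 159 159 157 160 160 159 158 159]
 [158 157 159 157 159 159 157 160 159 158 160 160 158 158 161 158 155]
 [158 158 159 159 159 159 161 149 126 145 158 159 160 158 158 157 159]
 [157 157 160 161 160 158 108  26   2  12  71 156 159 158 159 154 155]
 [159 158 158 160 158 125  31  10   3   2   7 115 161 159 158 161 151]
 [159 157 159 159 158  65  32   7   2   2   2  36 160 157 157 158 161]
 [158 158 158 161 156  60  33  30   8  10   3  33 156 158 155 161 160]
 [159 157 158 159 162  94  32  33  29  31  31 120 162 160 160 160 162]
 [160 158 157 156 159 138  53  36  34  34  70 155 157 163 160 156 158]
 [157 160 156 156 158 158 149 118  85 114 151 157 157 155 162 165 156]
 [158 158 158 156 157 159 158 159 163 157 158 157 155 161 160 158 160]
 [158 159 158 157 158 158 158 160 157 156 153 159 157 158 161 157 153]
 [1
[... 181 characters left out ...]
81 166 161 147 167 132 118 146 147 171
255 102 148 165 170 164 148 126 160 161 176 127 137 149 169 173 177 164 158 162
258 166 164 163 164 120 166 178 93 89 100 97 145 159 174 175 174 163 155 176
261 145 162 164 177 194 188 93 66 73 70 66 99 152 163 175 173 163 182 177
264 177 168 192 192 191 98 64 69 75 74 67 67 85 116 128 128 160 181 179
267 184 186 183 188 173 66 67 76 68 69 70 68 72 165 168 136 159 164 177
270 183 184 157 152 144 63 67 63 68 67 66 67 62 155 170 134 155 159 160
273 184 179 189 187 148 63 71 65 66 67 66 68 62 135 166 161 156 158 160
276 163 164 165 179 150 63 72 72 75 76 72 77 63 108 126 148 156 157 161
279 58 172 139 155 96 86 93 103 110 112 104 95 88 95 143 165 150 70 68
```

apply_moves([
  [0, 0, 0, 38, 0.8, 0, 1],
  [0, 0, 0, 38, 0.8, 0, 1],
  [0, 0, 0, 0, 0, 40, 1],
  [0, 0, 0, 0, 0, 25, 1],
  [0, 0, 0, 0, 0, 0, 1],
  [0, 0, 0, 0, 0, 0, 1],
  [0, 0, 0, 0, 0, 0, 1],
])

```text
time: 8.95
tcp_pos: [548.2, -35.6, 110.9]
ee_rot: [-1.334, 2.842, -0.002]
force: [0.6, -0.6, -1.3]
finger_gap: 14.0
grip_force: 30.0
```

```bash
python3 - <<'E'
from h import *
import pickle
o=bot.get_obs(); print(o["tcp_pos"],o["joints"].round(3),o["force"])
c=bot.get_calibration("wrist"); im=bot.snapshot("wrist"); s=bot.snapshot("scene"); pickle.dump(c,open("w3.pkl","wb"))
cv2.imwrite("pics/w3.png",im); cv2.imwrite("pics/s3.png",s)
p=proj(c,[547.2,-35.6,48]);cs=bot.get_calibration("scene");q=proj(cs,[547.2,-35.6,48]); print(p,q,proj(c,o["tcp_pos"]-[0,0,48.7]))
a=im[200:320,240:400]; b=s[int(q[1])-60:int(q[1])+20,int(q[0])-55:int(q[0])+55]
print(int(q[0])-55,int(q[1])-60)
cv2.imwrite("pics/j3.png",np.hstack([cv2.resize(a,(400,300),interpolation=2),cv2.resize(b,(400,300),interpolation=2)]))
E
```

```text
[548.2299685  -35.60668368 110.91533363] [-0.191  0.414  1.745  0.     0.981 -2.64 ] [ 0.57475976 -0.5682324  -1.27147694]
[319.56849747 254.08457333] [353.79085569 224.57309404] [318.2262422  262.75285262]
298 164
```

View pics/j3.png

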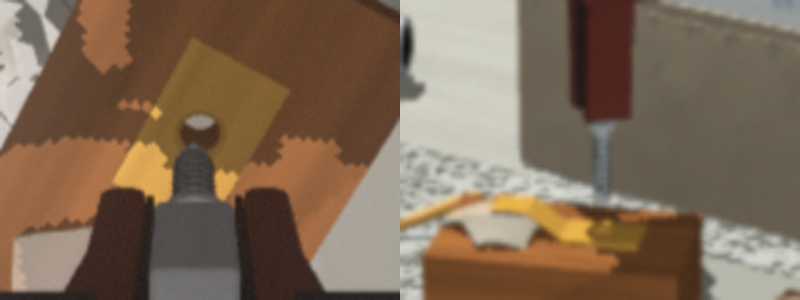

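Left crop (wrist): the hole centre is at (200,131), i.e. px (320,252.4), and the tip axis is at column ~317.3. The hole needs about +1.4 mm in tool y. Measuring it exactly.

```bash
python3 - <<'E'
from h import *
import pickle
im=cv2.imread("pics/w3.png"); c=pickle.load(open("w3.pkl","rb"))
g=cv2.cvtColor(im,cv2.COLOR_BGR2HSV)
for i in range(242,280,2): print(i,"S",*g[i,308:332,1],"|V",*g[i,308:332,2])
E
```

```text
242 S 153 152 155 153 154 151 151 159 157 157 154 151 154 155 154 155 155 157 159 155 155 156 162 153 |V 125 124 123 125 124 127 123 127 128 128 129 128 129 128 126 127 127 127 125 128 127 126 126 125
244 S 155 154 156 152 153 161 153 150 158 151 147 148 150 148 151 156 152 152 156 155 154 156 154 158 |V 122 124 124 126 127 125 128 126 123 120 118 117 117 119 120 121 124 124 126 127 126 126 126 124
246 S 153 152 152 157 154 156 146 123 95 66 64 60 58 63 70 82 114 140 150 153 155 153 155 150 |V 122 124 126 125 124 118 115 114 121 136 135 137 141 134 127 122 114 109 117 123 125 127 127 129
248 S 151 155 151 157 151 125 70 40 39 36 35 34 35 35 34 36 44 73 135 148 154 155 156 153 |V 125 125 127 117 110 108 127 147 150 150 151 150 152 151 152 150 144 123 102 107 116 123 126 127
250 S 150 155 156 148 151 131 109 80 57 47 39 37 41 42 45 45 75 124 145 142 156 157 157 155 |V 126 125 118 110 98 80 82 96 121 135 143 143 143 141 135 125 98 76 72 90 108 115 125 127
252 S 151 155 153 157 148 135 144 145 140 129 114 110 113 111 131 142 144 139 138 140 149 153 156 153 |V 127 122 113 104 79 70 71 72 
[... 1618 characters left out ...]
 212 222 223 222 220 219
272 S 153 107 40 19 30 22 25 24 20 23 24 28 28 28 23 36 61 131 154 156 155 155 157 155 |V 188 98 64 67 68 70 71 73 76 77 75 74 74 72 68 63 63 113 195 221 222 222 221 220
274 S 153 103 41 27 25 25 19 25 20 20 20 25 25 19 23 32 43 114 152 159 158 156 157 159 |V 195 87 62 65 71 71 66 72 75 76 75 70 72 66 66 63 65 96 168 217 220 221 221 218
276 S 155 95 33 24 21 20 20 24 26 13 23 25 22 28 24 28 39 112 149 157 156 158 156 156 |V 174 83 61 65 74 78 75 74 77 76 78 72 70 74 75 72 65 98 173 218 221 219 219 209
278 S 133 50 19 18 21 18 14 16 8 10 13 11 16 17 21 15 21 42 112 147 157 159 158 152 |V 150 87 81 84 87 87 91 96 101 102 101 97 94 91 87 85 84 90 134 199 216 213 195 148
```

apply_moves([
  [0, 0, 0, 1.4, 1.3, 0, 1],
  [0, 0, 0, 0, 0, 8, 1],
  [0, 0, 0, 0, 0, 4, 1],
  [0, 0, 0, 0, 0, 2, 1],
  [0, 0, 0, 0, 0, 2, 1],
  [0, 0, 0, 0, 0, 2, 1],
  [0, 0, 0, 0, 0, 0, 1],
])

```text
time: 9.93
tcp_pos: [545.5, -35.8, 91.5]
ee_rot: [-1.335, 2.843, -0.0]
force: [1.4, 0.9, -2.3]
finger_gap: 13.8
grip_force: 30.0
```

apply_moves([
  [0, 0, 0, 0, 0, 1.5, 1],
  [0, 0, 0, 0, 0, 1.5, 1],
  [0, 0, 0, 0, 0, 1.5, 1],
  [0, 0, 0, 0, 0, 1.5, 1],
  [0, 0, 0, 0, 0, 0, 1],
])

```text
time: 10.55
tcp_pos: [545.5, -35.8, 85.6]
ee_rot: [-1.335, 2.843, -0.0]
force: [2.4, 0.8, -1.6]
finger_gap: 14.0
grip_force: 30.0
```

```bash
cat > f.py <<'E'
from h import *
o=bot.get_obs(); R=Ro.from_rotvec(o["ee_rot"]).as_matrix()
print("t",round(o["time"],2),"tcp",o["tcp_pos"].round(2),"f",o["force"].round(2),"ftool",(R.T@o["force"]).round(1),"tq",(o["ft_torque"]).round(3),"j6",o["joints"][5].round(3))
E
python3 f.py
```

```text
t 10.55 tcp [545.53 -35.78  85.61] f [ 2.42  0.85 -1.61] ftool [-2.2 -1.3  1.6] tq [ 0.287 -0.719 -0.011] j6 -2.641
```

apply_moves([
  [0, 0, 0, -0.5, -0.3, 0, 1],
  [0, 0, 0, 0, 0, 1.5, 1],
  [0, 0, 0, 0, 0, 1.5, 1],
  [0, 0, 0, 0, 0, 1, 1],
  [0, 0, 0, 0, 0, 0, 1],
])

```text
time: 11.18
tcp_pos: [545.6, -35.5, 81.5]
ee_rot: [1.335, -2.843, -0.0]
force: [2.0, 0.1, -1.4]
finger_gap: 13.9
grip_force: 30.0
```

```bash
python3 f.py
```

```text
t 11.18 tcp [545.61 -35.54  81.49] f [ 1.96  0.14 -1.45] ftool [-1.4 -1.4  1.4] tq [ 0.237 -0.525 -0.022] j6 -2.641
```

apply_moves([
  [0, 0, 0, -0.3, -0.4, 0, 1],
  [0, 0, 0, 0, 0, 1.5, 1],
  [0, 0, 0, 0, 0, 1.5, 1],
  [0, 0, 0, 0, 0, 1, 1],
  [0, 0, 0, 0, 0, 0, 1],
])

```text
time: 11.8
tcp_pos: [545.9, -35.6, 77.5]
ee_rot: [1.335, -2.843, -0.001]
force: [-0.3, 0.6, -0.7]
finger_gap: 13.6
grip_force: 30.0
```

```bash
python3 f.py
```

```text
t 11.8 tcp [545.9  -35.55  77.49] f [-0.27  0.57 -0.71] ftool [-0.3  0.6  0.7] tq [ 0.069 -0.101  0.032] j6 -2.64
```

apply_moves([
  [0, 0, 0, 0, 0, 1, 1],
  [0, 0, 0, 0, 0, 1, 1],
  [0, 0, 0, 0, 0, 1, 1],
  [0, 0, 0, 0, 0, 0, 1],
])

```text
time: 12.3
tcp_pos: [546.3, -35.6, 74.8]
ee_rot: [-1.336, 2.844, 0.0]
force: [-0.2, -0.4, 1.5]
finger_gap: 14.0
grip_force: 30.0
```

apply_moves([
  [0, 0, 0, 0, 0, 1, 1],
  [0, 0, 0, 0, 0, 1, 1],
  [0, 0, 0, 0, 0, 0, 1],
])

```text
time: 12.68
tcp_pos: [546.3, -35.6, 72.7]
ee_rot: [-1.336, 2.844, 0.0]
force: [-1.5, -0.5, 2.0]
finger_gap: 13.7
grip_force: 30.0
```

apply_moves([
  [0, 0, 0, 0, 0, 1, 1],
  [0, 0, 0, 0, 0, 1, 1],
  [0, 0, 0, 0, 0, 0, 1],
])

```text
time: 13.05
tcp_pos: [546.3, -35.6, 70.6]
ee_rot: [-1.336, 2.844, 0.0]
force: [-0.5, -0.1, 1.7]
finger_gap: 13.7
grip_force: 30.0
```

apply_moves([
  [0, 0, 0, 0, 0, 0.7, 1],
  [0, 0, 0, 0, 0, 0.5, 1],
  [0, 0, 0, 0, 0, 0, 1],
])

```text
time: 13.42
tcp_pos: [546.3, -35.6, 69.4]
ee_rot: [-1.336, 2.844, 0.0]
force: [-0.3, -0.7, 2.7]
finger_gap: 14.1
grip_force: 30.0
```

apply_moves([
  [0, 0, 0, 0, 0, 0.6, 1],
  [0, 0, 0, 0, 0, 0.4, 1],
  [0, 0, 0, 0, 0, 0, 1],
])

```text
time: 13.8
tcp_pos: [546.3, -35.6, 68.4]
ee_rot: [-1.336, 2.844, 0.0]
force: [-0.2, 0.2, 2.7]
finger_gap: 14.2
grip_force: 30.0
```

apply_moves([
  [0, 0, 0, 0, 0, 0.6, 1],
  [0, 0, 0, 0, 0, 0.4, 1],
  [0, 0, 0, 0, 0, 0, 1],
])

```text
time: 14.18
tcp_pos: [546.2, -35.6, 67.4]
ee_rot: [-1.336, 2.844, 0.0]
force: [-1.0, -0.1, 2.6]
finger_gap: 13.7
grip_force: 30.0
```

apply_moves([
  [0, 0, 0, 0, 0, 0.5, 1],
  [0, 0, 0, 0, 0, 0.5, 1],
  [0, 0, 0, 0, 0, 0, 1],
])

```text
time: 14.55
tcp_pos: [546.3, -35.6, 66.6]
ee_rot: [-1.336, 2.843, 0.0]
force: [-0.1, 0.2, 4.7]
finger_gap: 13.8
grip_force: 30.0
```

apply_moves([
  [0, 0, 0, 0, 0, 0.5, 1],
  [0, 0, 0, 0, 0, 0, 1],
])

```text
time: 14.8
tcp_pos: [546.3, -35.6, 66.2]
ee_rot: [-1.335, 2.843, 0.0]
force: [-1.1, -0.2, 5.9]
finger_gap: 13.9
grip_force: 30.0
```

apply_moves([
  [0, 0, 0, 0, 0, 0.5, 1],
  [0, 0, 0, 0, 0, 0.3, 1],
  [0, 0, 0, 0, 0, 0, 1],
])

```text
time: 15.18
tcp_pos: [546.4, -35.6, 65.6]
ee_rot: [-1.335, 2.843, -0.0]
force: [-1.3, 0.3, 7.8]
finger_gap: 13.8
grip_force: 30.0
```

```bash
python3 f.py
```

```text
t 15.18 tcp [546.35 -35.6   65.63] f [-1.31  0.29  7.84] ftool [ 0.6  1.2 -7.8] tq [ 0.163  0.251 -0.004] j6 -2.64
```

apply_moves([
  [0, 0, 0, 0, 0, 0.6, 1],
  [0, 0, 0, 0, 0, 0.6, 1],
  [0, 0, 0, 0, 0, 0, 1],
  [0, 0, 0, 0, 0, 0, 1],
])

```text
time: 15.68
tcp_pos: [546.5, -35.6, 64.8]
ee_rot: [-1.335, 2.843, -0.001]
force: [-2.0, -0.3, 12.4]
finger_gap: 13.8
grip_force: 30.0
```

```bash
python3 f.py
```

```text
t 15.68 tcp [546.5  -35.64  64.82] f [-2.05 -0.25 12.37] ftool [  1.5   1.4 -12.4] tq [ 0.165  0.492 -0.031] j6 -2.64
```

apply_moves([
  [0, 0, 0, 0.2, 0.2, 0.4, 1],
  [0, 0, 0, 0, 0, 0.4, 1],
  [0, 0, 0, 0, 0, 0, 1],
  [0, 0, 0, 0, 0, 0, 1],
])

```text
time: 16.18
tcp_pos: [546.5, -35.6, 64.3]
ee_rot: [-1.335, 2.843, -0.001]
force: [-2.4, -0.0, 14.7]
finger_gap: 13.9
grip_force: 30.0
```

```bash
python3 f.py
```

```text
t 16.18 tcp [546.48 -35.65  64.32] f [-2.43 -0.   14.71] ftool [  1.5   1.9 -14.7] tq [ 0.169  0.542 -0.013] j6 -2.641
```

apply_moves([
  [0, 0, 0.06, 0, 0, 0.12, 1],
  [0, 0, 0.1, 0, 0, 0.12, 1],
  [0, 0, 0.1, 0, 0, 0.1, 1],
  [0, 0, 0.1, 0, 0, 0.1, 1],
  [0, 0, 0.1, 0, 0, 0.1, 1],
  [0, 0, 0, 0, 0, 0, 1],
])

```text
time: 16.92
tcp_pos: [546.6, -35.6, 63.9]
ee_rot: [-0.65, 3.072, -0.001]
force: [-2.1, 0.3, 15.2]
finger_gap: 13.4
grip_force: 30.0
```

```bash
python3 f.py
```

```text
t 16.93 tcp [546.6  -35.65  63.89] f [-2.1   0.3  15.24] ftool [  1.8   1.1 -15.2] tq [0.195 0.54  0.026] j6 -2.179
```

apply_moves([
  [0, 0, 0.12, 0, 0, 0.1, 1],
  [0, 0, 0.12, 0, 0, 0.1, 1],
  [0, 0, 0.12, 0, 0, 0.1, 1],
  [0, 0, 0.12, 0, 0, 0.1, 1],
  [0, 0, 0.12, 0, 0, 0.1, 1],
  [0, 0, 0.12, 0, 0, 0.1, 1],
  [0, 0, 0.12, 0, 0, 0.1, 1],
  [0, 0, 0.12, 0, 0, 0.1, 1],
])

```text
time: 17.92
tcp_pos: [546.9, -35.6, 63.2]
ee_rot: [0.846, 3.024, 0.001]
force: [-3.1, 0.6, 14.8]
finger_gap: 14.0
grip_force: 30.0
```

```bash
python3 f.py
```

```text
t 17.93 tcp [546.85 -35.6   63.16] f [-3.05  0.63 14.82] ftool [  2.9  -1.  -14.8] tq [0.206 0.417 0.036] j6 -1.217
```

apply_moves([
  [0, 0, 0.12, 0.3, 0, 0.13, 1],
  [0, 0, 0.12, 0, 0, 0.13, 1],
  [0, 0, 0.12, 0, 0, 0.1, 1],
  [0, 0, 0.12, 0, 0, 0.1, 1],
  [0, 0, 0.12, 0, 0, 0.1, 1],
  [0, 0, 0.12, 0, 0, 0.1, 1],
  [0, 0, 0.12, 0, 0, 0.1, 1],
  [0, 0, 0.12, 0, 0, 0.1, 1],
])

```text
time: 18.92
tcp_pos: [546.9, -35.6, 62.4]
ee_rot: [2.146, 2.291, 0.002]
force: [-2.1, 0.0, 14.7]
finger_gap: 13.8
grip_force: 30.0
```

```bash
python3 f.py
```

```text
t 18.93 tcp [546.94 -35.65  62.38] f [-2.09  0.04 14.67] ftool [  0.2  -2.  -14.7] tq [0.082 0.327 0.031] j6 -0.256
```

apply_moves([
  [0, 0, 0.12, 0, 0.2, 0.13, 1],
  [0, 0, 0.12, 0, 0, 0.13, 1],
  [0, 0, 0.12, 0, 0, 0.1, 1],
  [0, 0, 0.12, 0, 0, 0.1, 1],
  [0, 0, 0.12, 0, 0, 0.1, 1],
  [0, 0, 0.12, 0, 0, 0.1, 1],
  [0, 0, 0.12, 0, 0, 0.1, 1],
  [0, 0, 0.12, 0, 0, 0.1, 1],
])

```text
time: 19.92
tcp_pos: [547.1, -35.8, 61.5]
ee_rot: [2.963, 1.041, 0.003]
force: [-2.0, -0.3, 14.9]
finger_gap: 13.8
grip_force: 30.0
```

```bash
python3 f.py
```

```text
t 19.93 tcp [547.07 -35.75  61.54] f [-2.01 -0.28 14.89] ftool [ -1.7  -1.  -14.9] tq [-0.086  0.531  0.012] j6 0.704
```

apply_moves([
  [0, 0, 0.12, 0, 0, 0.1, 1],
  [0, 0, 0.12, 0, 0, 0.1, 1],
  [0, 0, 0.12, 0, 0, 0.1, 1],
  [0, 0, 0.12, 0, 0, 0.1, 1],
  [0, 0, 0.12, 0, 0, 0.1, 1],
  [0, 0, 0.12, 0, 0, 0.1, 1],
  [0, 0, 0.12, 0, 0, 0.1, 1],
  [0, 0, 0, 0, 0, 0, 1],
])

```text
time: 20.92
tcp_pos: [547.0, -35.9, 60.8]
ee_rot: [3.131, -0.253, 0.004]
force: [-2.7, -1.1, 15.3]
finger_gap: 13.8
grip_force: 30.0
```

```bash
python3 f.py
```

```text
t 20.93 tcp [546.96 -35.91  60.85] f [-2.75 -1.11 15.31] ftool [ -2.5   1.5 -15.3] tq [-0.151  0.571  0.028] j6 1.541
```

```bash
python3 - <<'E'
from h import *
im=bot.snapshot("wrist"); cv2.imwrite("pics/w4.png",im); a=cv2.imread("pics/w3.png")
j=np.hstack([cv2.resize(x[240:360,260:380],(400,400),interpolation=2) for x in(a,im)])
cv2.imwrite("pics/j4.png",j)
E
```

```text
(no output)
```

View pics/j4.png

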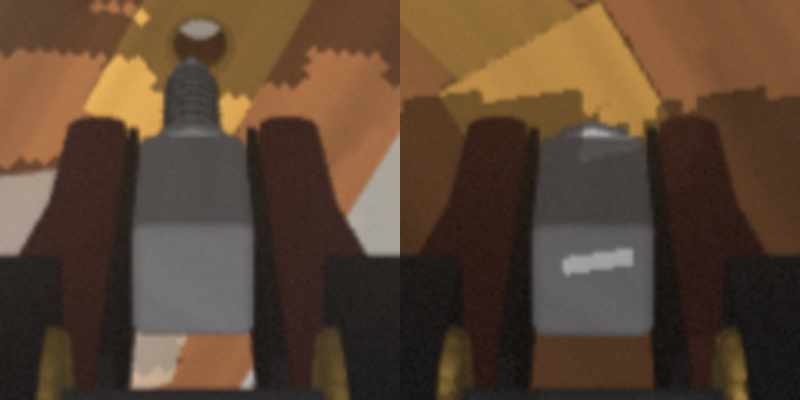

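The head sits exactly as before in the fingers (rows unchanged against the earlier picture), so there was no slip and the sinking is real thread. Now I'll unload.

apply_moves([
  [0, 0, 0, -0.2, 0, -0.5, 1],
  [0, 0, 0, 0, 0, -0.5, 1],
  [0, 0, 0, 0, 0, -0.4, 1],
  [0, 0, 0, 0, 0, 0, 1],
])

```text
time: 21.48
tcp_pos: [546.8, -35.9, 61.8]
ee_rot: [3.131, -0.251, 0.004]
force: [-1.7, -1.3, 10.4]
finger_gap: 14.0
grip_force: 30.0
```

```bash
python3 f.py
```

```text
t 21.48 tcp [546.79 -35.9   61.83] f [-1.7  -1.26 10.45] ftool [ -1.5   1.5 -10.4] tq [-0.216  0.285 -0.011] j6 1.54
```

apply_moves([
  [0, 0, 0, -0.2, 0, -0.5, 1],
  [0, 0, 0, 0, 0.1, -0.5, 1],
  [0, 0, 0, 0, 0, -0.4, 1],
  [0, 0, 0, 0, 0, 0, 1],
])

```text
time: 21.98
tcp_pos: [546.7, -35.9, 62.8]
ee_rot: [3.131, -0.251, 0.004]
force: [-0.4, -0.5, 6.1]
finger_gap: 13.8
grip_force: 30.0
```

```bash
python3 f.py
```

```text
t 21.98 tcp [546.66 -35.92  62.83] f [-0.37 -0.47  6.05] ftool [-0.3  0.5 -6.1] tq [-0.14  -0.033  0.043] j6 1.54
```

apply_moves([
  [0, 0, 0, 0, 0, -0.5, 1],
  [0, 0, 0, 0, 0, -0.3, 1],
  [0, 0, 0, 0, 0, 0, 1],
  [0, 0, 0, 0, 0, 0, 0.8],
  [0, 0, 0, 0, 0, 0, 0.7],
  [0, 0, 0, 0, 0, 0, 0.6],
  [0, 0, 0, 0, 0, 0, 0.6],
  [0, 0, 0, 0, 0, 0, 0.6],
])

```text
time: 22.98
tcp_pos: [545.4, -35.4, 63.0]
ee_rot: [-3.131, 0.251, 0.0]
force: [-0.9, -0.3, 0.3]
finger_gap: 35.0
grip_force: 0.0
```

```bash
python3 f.py
```

```text
t 22.98 tcp [545.43 -35.42  62.95] f [-0.87 -0.27  0.29] ftool [-0.8  0.4 -0.3] tq [ 0.085  0.006 -0.029] j6 1.54
```

apply_moves([
  [0, 0, 0, 0, 0, -5, 0.6],
  [0, 0, 0, 0, 0, -15, 0.6],
  [0, 0, 0, 0, 0, -30, 0.6],
  [0, 0, 0, 0, 0, -40, 0.6],
  [0, 0, 0, 0, 0, -40, 0.6],
  [0, 0, 0, -40, 0, -10, 0.6],
  [0, 0, 0, -30, 0, 0, 0.6],
  [0, 0, 0, 0, 0, 0, 0.6],
])

```text
time: 23.98
tcp_pos: [474.6, -23.9, 204.1]
ee_rot: [-3.131, 0.251, -0.0]
force: [0.1, 0.1, 0.1]
finger_gap: 35.3
grip_force: 0.0
```

```bash
python3 - <<'E'
from h import *
im=bot.snapshot("wrist"); s=bot.snapshot("scene"); cv2.imwrite("pics/s5.png",s)
cv2.imwrite("pics/j5.png",np.hstack([cv2.resize(im,(400,300)),cv2.resize(s[130:320,220:474],(400,300),interpolation=2)]))
E
python3 f.py
```

```text
t 24.07 tcp [477.5  -24.56 204.02] f [ 0.53 -0.35 -0.75] ftool [0.6 0.3 0.8] tq [ 0.049 -0.022 -0.019] j6 1.535
```

View pics/j5.png

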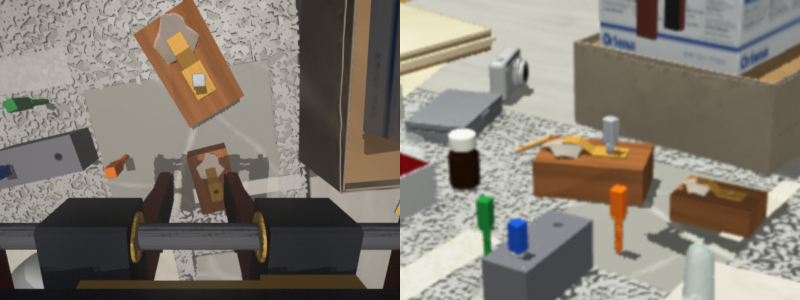

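The screw stands upright in the clip, at (200,80) in the wrist half and (610,130) in the scene half. The blue screw, vial and needle are untouched, so I'll hand in.

```bash
python3 -c "
from workcell import bot
print(bot.finish_job())"
```

```text
the job is handed in; nothing more can be done
None
```

The steel screw stands upright in the clip's hole and was released there, with about 4.2 rad of thread (two-thirds of a turn) cut at roughly 15–16 N. That figure comes from the turn and the sinking, since the thread itself can't be read. The blue-headed screw, vial and needle look untouched in the last pictures, and the job was handed in at about 24 s.

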